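# Hang the throwing gauge on its hook, scale outward

## Task

Take the wooden throwing gauge out of the slotted rack and hang it by its hole on the hook of the steel stand, with the graduated face pointing outward (towards the hook's free end), slid all the way back so that it hangs straight with its plain face flush against the hook's backing plate. Somebody has reset the hook's height by hand, so find it by feel; be gentle with gauge and hook, and leave the pots and tools nearby alone.

Things in the scene. Friction and masses are not known exactly. Their poses are not given: they have to be found in the camera images.
- gauge: Pale wooden board 10 mm thick (its x), 60 mm wide (y), 140 mm tall (z), about 0.1 kg. Origin: centre of its lower edge. +x is the normal of the graduated face (rows of dark tick marks; the other face is plain). Starts upright in the rack's slot, turned any way. Pinch it across its thickness by the 45 mm of solid board above the hole.
- gauge_hole (a point): Centre of the gauge's through hole (along the gauge's x), 85 mm above its lower edge on the middle line. The hole is 16 mm wide and 20 mm high (75 to 95 mm above the lower edge), its upper corners cut off at 45 degrees by about 5 mm. Axes as the gauge's.
- rack: Fixed wooden drying rack, 80 (x) by 110 (y) by 45 mm high. Origin: centre of its underside. Its slot runs along y, 66 mm long, 13 mm wide, open at the top; its floor is 15 mm above the table, so the gauge stands in it 30 mm deep.
- stand: Fixed steel hook stand. Origin on the table below the backing plate's front face; +x is outward (the way the hook points). Base x = -60 to +40 mm, 110 wide, 12 high. Backing plate: 50 mm wide, front face at x = 0, reaching from the bar's centreline 62 mm down; the post is behind it. A flush hung gauge has its origin at x = 5 mm, 95 mm below the bar's top. Nothing stands higher than the hook's lip.
- stand_front (a point): Reference point in the stand's frame, x = 64 mm, y = 0, 136 mm above the table, above or below the hook's free end; it does NOT follow the hook's height. The hook: level round bar, 8 mm diameter, x = 0 to 55 mm, y = 0, then an upturned lip reaching x = 64 mm, its top 6 mm above the bar's top (14 mm high in all). Hand-set, clamped fast: the bar's top is 120 to 160 mm above the table, not reported.
- cup: Bystander: dark clay cup, 80 mm across, 95 mm high, loose. Origin: centre of its underside.
- jar: Bystander: grey jar with white cap, 56 mm across, 75 mm high, loose. Origin: centre of its underside.
- rib: Bystander: wooden spatula lying on the table, under 300 mm long. Origin: on its underside.
Not all that is in view belongs to the job. Leave any blue or purple look-alike of the gauge alone.

How it is judged:
On the way, in this order (a step that is already met when the one before it is completed fails the run):
1. the gauge is lifted clear of the rack (contact force between gauge and rack below 0.01 N and z of gauge in the frame of rack above 0.05 m and contact force between gauge and the fingers above 0.5 N), for 0.2 s.
2. the gauge is on the hook, the hook's end through the hole and out of the graduated face, touching the hook (x of gauge in the frame of stand between 0 and 0.05 m and y of gauge in the frame of stand between -0.015 and 0.015 m and z of gauge in the frame of stand between 0.015 and 0.08 m and x of stand_front in the frame of gauge above 0.008 m and angle between gauge's own z axis and vertical below 0.3 rad and contact force between gauge and stand above 0.2 N), for 0.2 s.
At the end, for the whole second after the job is handed in: The gauge hangs on the hook, released and at rest: the hook's end sticks out of the graduated face, the plain face is within 5 mm of the backing plate and within 0.15 rad of parallel with it, the board is within 0.15 rad of upright and within 12 mm of the hook's middle line (x of gauge in the frame of stand between 0 and 0.01 m and y of gauge in the frame of stand between -0.012 and 0.012 m and z of gauge in the frame of stand between 0.018 and 0.072 m and x of stand_front in the frame of gauge above 0.03 m and angle between the x axis of gauge and the x axis of stand, either way round below 0.15 rad and angle between gauge's own z axis and vertical below 0.15 rad and contact force between gauge and stand above 0.2 N and linear speed of gauge below 0.02 m/s and angular speed of gauge below 0.2 rad/s and contact force between gauge and the fingers below 0.01 N); the robot touches nothing.
It fails at once if the gauge is pressed on the stand or hook with more than 20 N (contact force between gauge and stand above 20 N).
It fails at once if the arm or fingers press on the stand or hook with more than 20 N (contact force between any of the fingers, the arm and stand above 20 N).
It fails at once if a bystander (cup, jar or spatula) is moved more than 20 mm (distance of any of cup, jar, rib from where it was at the start of the episode above 0.02 m).
It also fails if it takes over 61 s, if anything falls off the work surface, if the arm or the gripper's body presses on something with over 40 N, if the wrist force passes 120 N, or if a joint passes its speed limit or range.

## Robot

A 6-joint arm with a two-finger parallel gripper is mounted at the origin on the work surface. World frame = base frame: x ahead of the robot, y to its left, z up, the work surface at z = 0. Lengths are in m, angles in rad, forces in N, time in s.
With the tool pointing down it reaches from about 0.35 to 0.975 m from the base axis. Payload 4.9 kg.
Tool frame: the origin (TCP) lies on the mounting face of the last link; the fingertips stand 173 mm ahead of it and the grasp point (between the pads) lies 155 mm ahead of it (tcp_to_grasp is the distance from the TCP to the grasp point, in m); z points along the fingers, y is the line along which they close (so a half turn about z gives the same grasp; the last joint's range is limited). The gripper opens to 85 mm and grips with 20 to 120 N. Pads are 22 mm wide; open, the fingers measure 114 mm over their backs; the gripper's body (76 mm by 85 mm) begins 54 mm behind the grasp point. The pads swing forward as they close: fully open they stand 13 mm farther back than shut.
Start: joints at [-1.318, 0.053, 1.613, -0, 1.476, -0.119], TCP at [0.227, -0.582, 0.405] pointing down, gripper open.
Joint ranges: [-3.01, 3.01], [-1.01, 2.22], [0.06, 2.58], [-1.02, 4.17], [0.09, 2.62], [-3.14, 3.14]. Speed limits (rad/s): [2.57, 2.57, 3.14, 3.14, 3.14, 3.14].

## Interface

Orientations are given as a rotation vector (axis times angle).
In Python, from station import get_obs, get_image, calibration, finish_job, tcp_to_grasp gives the robot as it stands. The module is installed in compiled form; this text tells all that it offers.
- The arm moves only by the tool arm_command, never from a script. Its argument "plan" is a list that holds one entry, the list of rows, each a list of 6 numbers: the shift along the tool's x, y, z in cm, then the turn, a rotation vector about the tool's x, y, z in rad. A call has 1 to 12 rows; each row is the pose to reach, as a shift and turn from the pose commanded when the call began, along the tool's axes at that moment; what a row does not reach only later rows make up. A row lasts 1/12 s, in which the tool goes at most 41.7 mm and 7.16 degrees, less where a joint would pass 70% of its speed; a pose out of reach is approached as far as the arm can. A call with a gripper value outside its range is refused whole. "gripper" is the closure, from -1 (fully open) to 1 (shut), set as the call begins (left out, the last holds). The fingers move at their own pace and stop on an object; "force" is the grip in N (left out, the last holds). Time passes only in rows, so rows that repeat a pose let the fingers close. It gives the time, the measured TCP pose, the force, the opening and the grip force at its end, in the units of the state.
- get_obs(): the state, without advancing time (a new reading comes with each control period).
- get_image(name): name is "side" or "top" or "wrist"; returns (picture, depth): 384x512x3 uint8, blue, green, red; 384x512 float32, m along the optical axis (not along the pixel's ray), 0 where there is no reading.
- calibration(name): a dict with "fx", "fy", "cx", "cy" (pixels), "dist" ([k1, k2, p1, p2, k3] as OpenCV has them; the pictures are not rectified), "pose" (4x4, takes a point from camera to world coordinates). Camera axes: x right, y up, looking along -z (the intrinsics and any distortion apply to the point x, -y, -z); pixel columns grow to the right and rows downward; lengths in m; the calibration is good to about 2 mm. A picture is of the moment at which its call begins: read the wrist's pose just before it. calibration takes no time and is no camera call; for the wrist camera it gives the pose at the moment of the call.
- finish_job(): hands the job in; it is judged then, once.
The state is a dict: "t": time; "q": joint angles; "dq": joint speeds; "effort": joint torques, N m; "tool_pos": TCP position; "tool_rot": TCP orientation; "contact_force": force on the tool from outside, world axes, zero at the start; "wrist_torque": the same for the moment, N m; "opening": finger opening in m; "grip_force": force on a finger pad.
Only numpy, scipy, OpenCV 4.12 (cv2) and the standard library are available. Lean on these libraries where they do the work, as an engineer would, in place of code of your own. Each camera call takes 0.05 s, during which the arm holds its last target. There are 200 camera calls.

## Working session

There is one attempt and no reset: what is moved stays moved. The work goes in short steps, Python scripts to look and compute and a tool call to move; the robot and the scene stay as the last step left them, time stands still between calls to the robot, and variables do not carry over. Pictures are saved under pics/ and viewed, at most 10 in all, crops included, and the job is handed in when it is done.

Besides the shell and the picture viewer there is one more tool, called after ">>>" as name([rows], argument=value, ...), one row to a line, values as JSON. arm_command: Moves the arm, as the interface text tells. Its arguments: {"type":"object","properties":{"plan":{"type":"array"},"gripper":{"type":"number"},"force":{"type":"number"}},"required":["plan"]}

```bash
mkdir -p pics
cat > h.py <<'E'
import numpy as np, cv2
from station import *
from scipy.spatial.transform import Rotation as R
def ray(c,u,v):
    p=cv2.undistortPoints(np.array([[[u,v]]],float),np.array([[c['fx'],0,c['cx']],[0,c['fy'],c['cy']],[0,0,1]]),np.array(c['dist'],float))[0,0]
    T=np.array(c['pose']); return T[:3,3],T[:3,:3]@np.array([p[0],-p[1],-1.0])
def onz(c,u,v,z):
    o,d=ray(c,u,v); return o+d*(z-o[2])/d[2]
def cloud(c,dep):
    h,w=dep.shape; uu,vv=np.meshgrid(np.arange(w),np.arange(h))
    p=cv2.undistortPoints(np.stack([uu,vv],-1).reshape(-1,1,2).astype(float),np.array([[c['fx'],0,c['cx']],[0,c['fy'],c['cy']],[0,0,1]]),np.array(c['dist'],float)).reshape(h,w,2)
    T=np.array(c['pose']); P=np.stack([p[...,0],-p[...,1],-np.ones((h,w))],-1)*dep[...,None]
    W=P@T[:3,:3].T+T[:3,3]; W[dep<=0]=np.nan; return W
E
python3 - <<'E'
from h import *
ims=[]
for n in('side','top'):
    im,d=get_image(n); np.savez('%s.npz'%n,im=im,d=d); c=calibration(n)
    print(n,np.round(c['pose'],3).tolist(),c['fx'],c['dist'],(d>0).mean())
    cv2.imwrite('pics/%s0.png'%n,cv2.resize(im,(800,600)))
print(get_obs(),tcp_to_grasp)
E
```

```text
side [[-0.924, 0.288, -0.254, 0.286], [-0.383, -0.699, 0.603, 0.555], [-0.004, 0.655, 0.756, 0.813], [0.0, 0.0, 0.0, 1.0]] 351.98528922329785 [-0.09757003  0.          0.          0.          0.        ] 0.9960428873697916
top [[-0.014, 0.989, -0.146, 0.421], [-1.0, -0.01, 0.023, -0.006], [0.021, 0.147, 0.989, 0.879], [0.0, 0.0, 0.0, 1.0]] 375.11298684301767 [0.03801789 0.         0.         0.         0.        ] 0.996185302734375
{'t': 0.1, 'q': array([-1.31798093e+00,  5.33129448e-02,  1.61416452e+00,  2.11915054e-05,
        1.47600309e+00, -1.19005428e-01]), 'dq': array([ 0.00153251, -0.00167146, -0.00340173,  0.00116622,  0.00076479,
       -0.00160725]), 'effort': array([ 1.01987484e-03, -3.94905424e+01, -3.71362317e+01, -9.87721137e-05,
        3.90676447e-03, -2.05014459e-06]), 'tool_pos': array([ 0.22700851, -0.5820559 ,  0.40356727]), 'tool_rot': array([-3.08560589e+00, -5.80344603e-01,  1.65099462e-04]), 'contact_force': array([-1.24745693, -0.02730415,  0.42699342]), 'wrist_torque': array([ 0.03341388, -0.02472229, -0.05121764]), 'grip_force': 0.0, 'opening': 0.08527162705994615} 0.1547
```

View pics/top0.png

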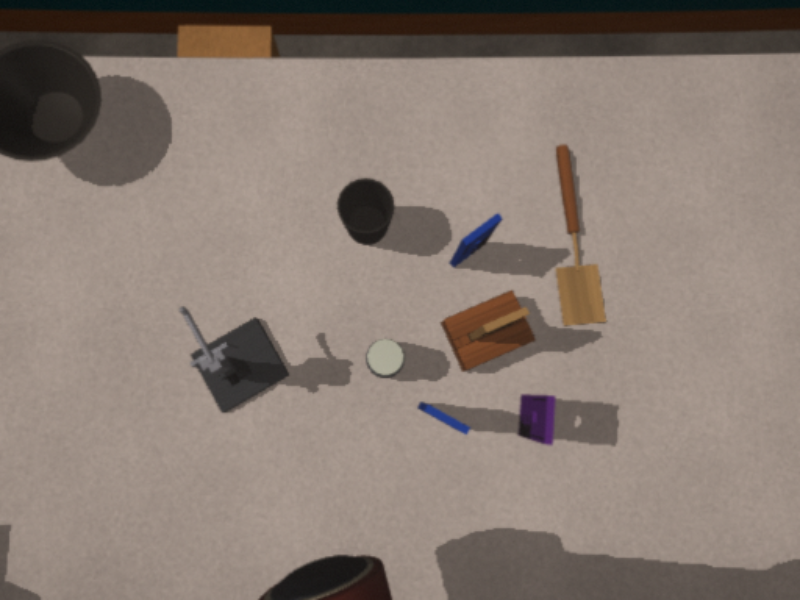

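View pics/side0.png

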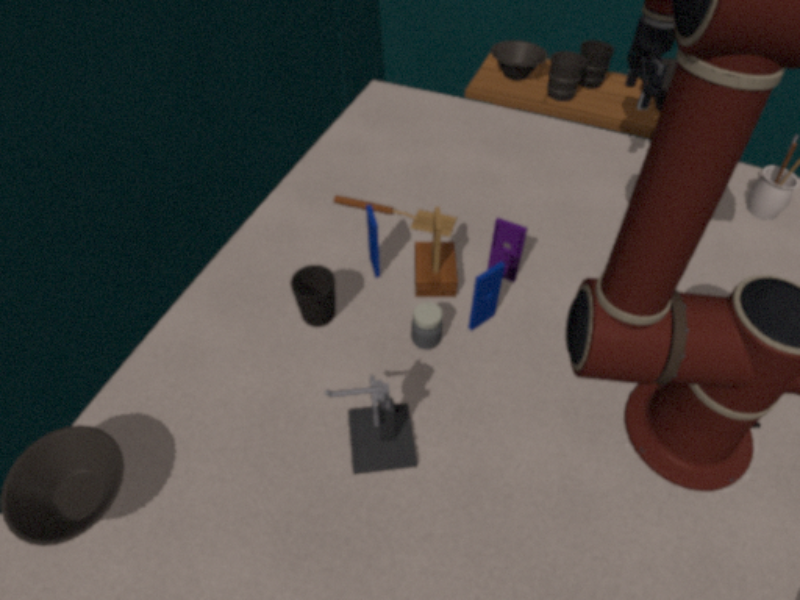

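Top view (800-px scale): the pale board stands in the brown rack at (498,322). The steel stand is at (230,365), with its hook running (210,355)→(183,310). Jar is at (385,357), cup (366,210), spatula (575,240). The look-alikes are blue at (476,240) and (444,417) and purple at (537,419). The only pale wooden board in a rack slot is the one at (498,322), so that is the gauge. The side view shows it edge-on at (436,240).

Run:
```python
from h import *
for n in('top','side'):
    z=np.load(n+'.npz'); im,d=z['im'],z['d']; c=calibration(n); W=cloud(c,d)
    def reg(u0,v0,u1,v1):
        s=0.64; m=np.zeros(d.shape,bool); m[int(v0*s):int(v1*s),int(u0*s):int(u1*s)]=1; return m
    G=reg(430,280,545,380) if n=='top' else reg(405,195,465,300)
    S=reg(170,295,300,420) if n=='top' else reg(320,365,425,480)
    hsv=cv2.cvtColor(im,cv2.COLOR_BGR2HSV)
    def fit(m,name):
        P=W[m]; 
        if len(P)<4: print(n,name,len(P)); return
        r=cv2.minAreaRect(P[:,:2].astype(np.float32)*1000)
        print(n,name,len(P),'mean',P.mean(0).round(4),'rect',np.round(r[0],1),np.round(r[1],1),round(r[2],1),'z',np.percentile(P[:,2],[2,50,98]).round(4))
    Z=np.nan_to_num(W[...,2],nan=-1)
    fit(G&(Z>.147),'gauge top'); fit(G&(Z>.06)&(Z<.145),'gauge body'); fit(G&(Z>.036)&(Z<.05),'rack top')
    fit(S&(Z>.006)&(Z<.02),'base'); fit(S&(Z>.05),'stand hi'); fit(S&(Z>.1),'hook')
    for lo in np.arange(.1,.19,.01): print(n,round(lo,2),(S&(Z>lo)&(Z<=lo+.01)).sum(),end=';')
    H=S&(Z>.1); P=W[H]
    if n=='top': print(W[150:155,150].round(3).tolist() if 0 else '')
    # base colour mask (dark) from rays at z=.012
    if n=='top':
        m=(S&(hsv[...,2]<75)&(Z<.03)&(Z>.004)).astype(np.uint8)
        k=cv2.findContours(m,0,1)[0]; k=max(k,key=cv2.contourArea)
        b=cv2.boxPoints(cv2.minAreaRect(k)); print('base corners',[onz(c,*p,.012)[:2].round(4).tolist() for p in b])
        crop=im[185:245,275:355]; cv2.imwrite('pics/crop_g.png',cv2.resize(crop,(800,600),interpolation=cv2.INTER_CUBIC))
```

```text
top gauge top 158 mean [ 0.5078 -0.1613  0.1535] rect [ 508.  -161.8] [10.2 60.4] 22.2 z [0.1509 0.1536 0.1561]
top gauge body 64 mean [ 0.4996 -0.1468  0.1032] rect [ 502.9 -162.5] [ 9.5 60.3] 12.7 z [0.0637 0.1024 0.1424]
top rack top 1477 mean [ 0.5052 -0.1587  0.0435] rect [ 507.  -161.3] [ 79.8 110.5] 22.5 z [0.0401 0.0435 0.0466]
top base 1560 mean [0.4616 0.1937 0.0109] rect [463.4 202.2] [ 99.7 109.5] 29.8 z [0.0076 0.0109 0.0144]
top stand hi 630 mean [0.4687 0.2014 0.1341] rect [481.2 206.9] [102.3  47.1] 11.2 z [0.0626 0.1521 0.16  ]
top hook 530 mean [0.4718 0.2039 0.1434] rect [478.  214.8] [99.6 47.5] 48.9 z [0.1022 0.1531 0.1608]
top 0.1 71;top 0.11 31;top 0.12 24;top 0.13 21;top 0.14 32;top 0.15 338;top 0.16 13;top 0.17 0;top 0.18 0;
base corners [[0.4774, 0.2729], [0.5323, 0.1777], [0.4467, 0.1281], [0.3937, 0.2227]]
side gauge top 61 mean [ 0.5087 -0.1585  0.1528] rect [ 509.  -159.5] [10.1 58.5] 22.5 z [0.1477 0.1533 0.1566]
side gauge body 107 mean [ 0.5034 -0.1418  0.1038] rect [ 509.9 -158.5] [ 9.7 59.5] 25.1 z [0.0632 0.1052 0.144 ]
side rack top 632 mean [ 0.5063 -0.1531  0.0443] rect [ 508.8 -160.3] [ 80.2 109.8] 23.1 z [0.038  0.0445 0.0478]
side base 1364 mean [0.4631 0.2117 0.0109] rect [465.7 203. ] [100.8 109.9] 29.7 z [0.0075 0.0109 0.0142]
side stand hi 540 mean [0.4669 0.2096 0.1276] rect [484.1 209.1] [100.1  47.3] 10.1 z [0.0562 0.1468 0.1604]
side hook 414 mean [0.4717 0.2111 0.142 ] rect [484.4 209.1] [99.7 47.3] 10.1 z [0.1019 0.1533 0.1609]
side 0.1 65;side 0.11 29;side 0.12 22;side 0.13 13;side 0.14 24;side 0.15 249;side 0.16 12;side 0.17 0;side 0.18 0;
```

View pics/crop_g.png

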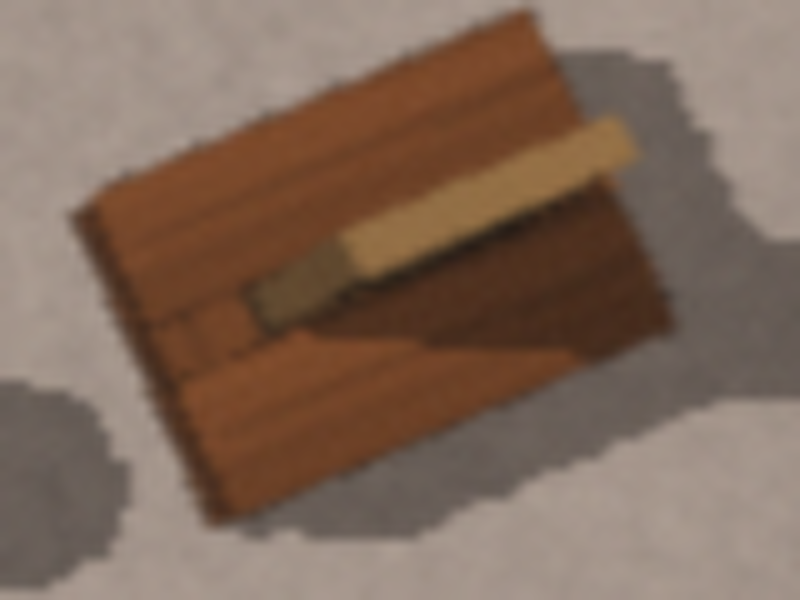

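Depth agrees with the given sizes: gauge 10×60 mm, rack 80×110, base 100×110. Next I profile the hook in the stand frame and take a wrist view to tell which face is graduated.

Run:
```python
from h import *
o=np.array([.4733,.2076]);a=np.deg2rad(29.75);M=np.array([[np.cos(a),np.sin(a)],[-np.sin(a),np.cos(a)]])
for n in('top','side'):
    z=np.load(n+'.npz'); W=cloud(calibration(n),z['d']).reshape(-1,3); W=W[(W[:,2]>.09)]
    L=(W[:,:2]-o)@M.T; k=(np.abs(L)<.09).all(1); L=L[k]; Z=W[k,2]
    for x in np.arange(-.04,.07,.01):
        m=(L[:,0]>=x)&(L[:,0]<x+.01)&(np.abs(L[:,1])<.012)
        if m.sum(): 
            t=m&(Z>Z[m].max()-.008); print(n,round(x,2),m.sum(),'zmed-top',np.median(Z[t]).round(4),'p95',np.percentile(Z[m],95).round(4),'y',np.median(L[t,1]).round(4))
    print('xmax',np.percentile(L[np.abs(L[:,1])<.01,0],[98,100]))
im,d=get_image('wrist'); c=calibration('wrist'); print(np.round(c['pose'],3).tolist(),c['fx'],c['cx'],c['cy'])
cv2.imwrite('pics/w0.png',im)
```

```text
top -0.04 49 zmed-top 0.1086 p95 0.11 y -0.0
top -0.03 103 zmed-top 0.155 p95 0.156 y -0.0004
top -0.02 92 zmed-top 0.1548 p95 0.1574 y -0.0001
top -0.01 65 zmed-top 0.1535 p95 0.1572 y -0.0008
top 0.0 23 zmed-top 0.1563 p95 0.1584 y -0.001
top 0.01 22 zmed-top 0.1564 p95 0.1583 y -0.0007
top 0.02 21 zmed-top 0.156 p95 0.1577 y -0.0008
top 0.03 24 zmed-top 0.1564 p95 0.1582 y -0.0011
top 0.04 21 zmed-top 0.1561 p95 0.1591 y -0.0015
top 0.05 25 zmed-top 0.1594 p95 0.1625 y -0.0009
top 0.06 3 zmed-top 0.1622 p95 0.1625 y -0.0004
xmax [0.05739725 0.06189422]
side -0.04 24 zmed-top 0.0993 p95 0.102 y 0.0017
side -0.03 69 zmed-top 0.1547 p95 0.1553 y 0.0004
side -0.02 94 zmed-top 0.1548 p95 0.1564 y 0.0004
side -0.01 59 zmed-top 0.1553 p95 0.1581 y 0.0009
side 0.0 23 zmed-top 0.1563 p95 0.1588 y 0.0013
side 0.01 19 zmed-top 0.1565 p95 0.1584 y 0.0001
side 0.02 16 zmed-top 0.1565 p95 0.1581 y 0.0017
side 0.03 20 zmed-top 0.156 p95 0.1585 y 0.0008
side 0.04 17 zmed-top 0.1571 p95 0.1589 y 0.001
side 0.05 18 zmed-top 0.1575 p95 0.1611 y 0.0016
side 0.06 9 zmed-top 0.1617 p95 0.1641 y 0.0007
xmax [0.06010792 0.06436955]
[[0.362, 0.897, 0.252, 0.291], [-0.932, 0.35, 0.096, -0.557], [-0.002, -0.27, 0.963, 0.373], [0.0, 0.0, 0.0, 1.0]] 328.1177456497562 252.958979490752 192.1973876810467
```

View pics/w0.png

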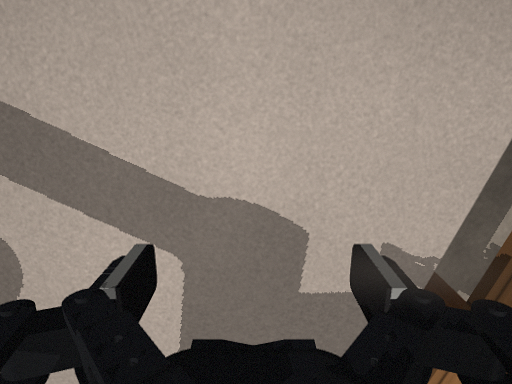

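The wrist camera sits on tool +x and looks back towards the grasp axis. The bar top reads about 0.157–0.158 m by depth, to be confirmed by feel. I move so that the camera sees the gauge's +n face.

>>> arm_command([
  [[4, -2.3, 0, 0, 0, 0], [8, -4.6, 0, 0, 0, 0], [12, -6.9, 0, 0, 0, 0], [15.5, -8.9, 0, 0, 0, 0], [19, -10.9, 0, 0, 0, 0], [22.5, -12.9, 0, 0, 0, 0], [26, -14.9, 0, 0, 0, 0], [29.5, -16.9, 0, 0, 0, 0], [33, -18.9, 0, 0, 0, 0], [36.5, -20.9, 0, 0, 0, 0], [40, -22.9, 0, 0, 0, 0], [43.5, -24.9, 0, 0, 0, 0]],
])

```text
t: 1.15
tool_pos: [0.5419, -0.1912, 0.4045]
tool_rot: [-3.087, -0.581, 0.0]
contact_force: [0.8, -1.0, -0.6]
opening: 0.0855
grip_force: 0.0
```

>>> arm_command([
  [[3, -1.6, 0, 0, 0, 0], [6, -3, 0, 0, 0, 0], [8, -4.2, 0, 0, 0, 0], [8, -4.2, 0, 0, 0, 0], [8, -4.2, 0, 0, 0, 0], [8, -4.2, 0, 0, 0, 0]],
])

```text
t: 1.65
tool_pos: [0.6001, -0.1253, 0.4042]
tool_rot: [3.087, 0.581, -0.002]
contact_force: [0.3, -0.0, -0.1]
opening: 0.0854
grip_force: 0.0
```

Run:
```python
from h import *
c=calibration('wrist'); im,d=get_image('wrist'); cv2.imwrite('pics/w1.png',im)
W=cloud(c,d); Z=np.nan_to_num(W[...,2],nan=-1); m=(Z>.147)&(Z<.165)&(np.abs(W[...,0]-.508)<.05)&(np.abs(W[...,1]+.161)<.05)
r=cv2.minAreaRect(W[m][:,:2].astype(np.float32)*1000); print(r,m.sum()); s=get_obs(); print(s['tool_pos'],R.from_rotvec(s['tool_rot']).as_matrix().round(3).tolist(),s['q'])
```

```text
((508.543212890625, -162.52110290527344), (11.892621040344238, 59.74895095825195), 21.940065383911133) 1302
[ 0.59986384 -0.12576603  0.40440546] [[0.932, 0.362, -0.001], [0.362, -0.932, -0.0], [-0.001, -0.0, -1.0]] [-3.27945986e-01  2.47714028e-02  1.64209834e+00 -4.52692121e-04
  1.47533566e+00  8.72012050e-01]
```

View pics/w1.png

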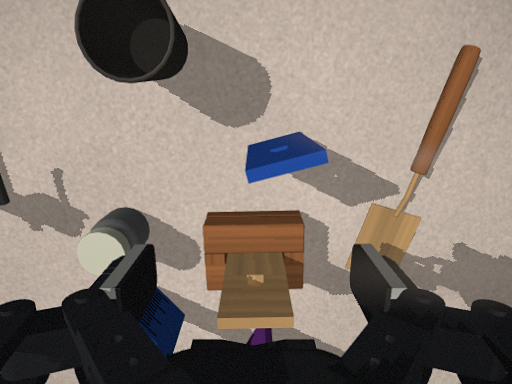

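The near (+n) face of the gauge, at (255,285), shows the hole and seems to have no ticks, while ticks do show on the blue look-alike at (165,320). I enlarge it to make sure.

Run:
```python
import cv2
im=cv2.imread('pics/w1.png')[200:340,170:350]; im=cv2.convertScaleAbs(im,alpha=1.6)
cv2.imwrite('pics/w1c.png',cv2.resize(im,(720,560),interpolation=cv2.INTER_CUBIC))
```

```text
(no output)
```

View pics/w1c.png

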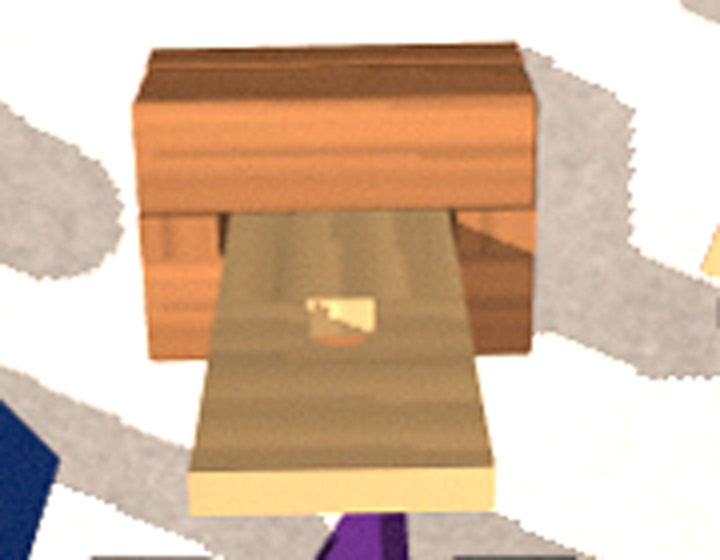

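The board in the slot has plain wood and a hole on its +n side. The graduated face therefore points along −n (202°), and the tool must turn the gauge by about half a turn. I align over it first.

>>> arm_command([
  [[-1, 0, 0, 0, 0, 0.12], [-2, 0, 0, 0, 0, 0.24], [-3, 0, 0, 0, 0, 0.36], [-4, 0, 0, 0, 0, 0.48], [-5, 0, 0, 0, 0, 0.6], [-6, 0, 0, 0, 0, 0.72], [-7, 0, 0, 0, 0, 0.84], [-8, 0, 0, 0, 0, 0.96], [-9, 0, 0, 0, 0, 1.08], [-9.8, 0, 0, 0, 0, 1.2], [-9.8, 0, 0, 0, 0, 1.32], [-9.8, 0, 0, 0, 0, 1.44]],
])

```text
t: 2.7
tool_pos: [0.5078, -0.1619, 0.4048]
tool_rot: [2.697, -1.611, 0.001]
contact_force: [-1.3, -0.5, -0.4]
opening: 0.0856
grip_force: 0.0
```

>>> arm_command([
  [[0, 0, 0, 0, 0, 0.112], [0, 0, 1, 0, 0, 0.112], [0, 0, 2, 0, 0, 0.112], [0, 0, 3, 0, 0, 0.112], [0, 0, 4, 0, 0, 0.112], [0, 0, 4, 0, 0, 0.112], [0, 0, 4, 0, 0, 0.112]],
])

```text
t: 3.28
tool_pos: [0.5087, -0.1605, 0.363]
tool_rot: [2.61, -1.747, -0.004]
contact_force: [-0.3, -0.3, 0.5]
opening: 0.0852
grip_force: 0.0
```

Run:
```python
from h import *
c=calibration('wrist'); im,d=get_image('wrist'); cv2.imwrite('pics/w2.png',im)
W=cloud(c,d); Z=np.nan_to_num(W[...,2],nan=-1); m=(Z>.147)&(Z<.165)&(np.abs(W[...,0]-.508)<.05)&(np.abs(W[...,1]+.161)<.05)
r=cv2.minAreaRect(W[m][:,:2].astype(np.float32)*1000); print(r,m.sum()); s=get_obs(); print(s['tool_pos'],R.from_rotvec(s['tool_rot']).as_matrix().round(4).tolist(),s['q'],s['contact_force'])
```

```text
((508.1517639160156, -162.74868774414062), (10.357925415039062, 60.39726257324219), 22.666189193725586) 1735
[ 0.50902211 -0.16060961  0.36410987] [[0.3812, -0.9245, -0.0009], [-0.9245, -0.3812, 0.0004], [-0.0007, 0.0007, -1.0]] [-4.45100675e-01 -1.38033061e-01  1.86625522e+00 -2.05138965e-05
  1.41437888e+00  2.30539088e+00] [-0.12234127  0.29789564  0.15884646]
```

View pics/w2.png

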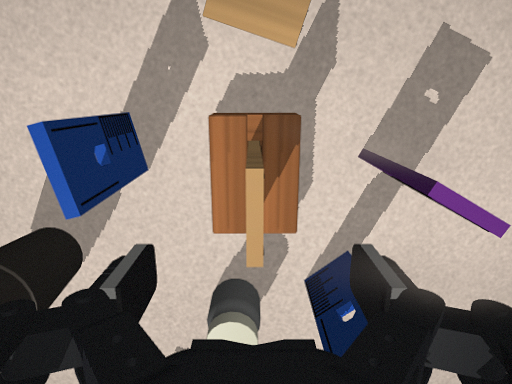

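Gauge at (254,215) lies midway between the fingers. The blue board at (340,305) may be close to the right finger, so I check clearance numerically before descending.

Run:
```python
from h import *
z=np.load('top.npz'); W=cloud(calibration('top'),z['d']).reshape(-1,3); W=W[W[:,2]>.06]
for nm,o,a in(('grasp',[.5085,-.1612],-67.6),('hang',[.478,.21],119.75)):
    a=np.deg2rad(a); X=np.array([np.cos(a),np.sin(a)]); Y=np.array([np.sin(a),-np.cos(a)])
    D=W[:,:2]-o; k=np.linalg.norm(D,axis=1)<.25; L=np.c_[D@X,D@Y][k]; Z=W[k,2]
    g=np.round(L/.02)*20
    for c in np.unique(g,axis=0):
        m=(g==c).all(1)
        if (np.abs(c)<101).all() and m.sum()>8: print(nm,c,Z[m].max().round(3))
```

```text
grasp [-100.  100.] 0.141
grasp [-20.  -0.] 0.156
grasp [  -0. -100.] 0.139
grasp [-0.  0.] 0.157
grasp [20.  0.] 0.157
grasp [ 20. 100.] 0.14
hang [-20. -40.] 0.109
hang [-20. -20.] 0.156
hang [-20.  -0.] 0.155
hang [ -0. -40.] 0.155
hang [ -0. -20.] 0.159
hang [ 0. -0.] 0.159
hang [ 0. 20.] 0.159
hang [ 0. 40.] 0.162
hang [-0. 60.] 0.163
hang [ 20. -20.] 0.156
hang [20. -0.] 0.154
```

Neighbours are about 100 mm to the side against 57 mm for the finger backs, so it is clear. Descend and close.

>>> arm_command([
  [[0, 0, 1.5, 0, 0, 0], [0, 0, 3, 0, 0, 0], [0, 0, 4.5, 0, 0, 0], [0, 0, 5.8, 0, 0, 0], [0, 0, 6.6, 0, 0, 0], [0, 0, 6.9, 0, 0, 0], [0, 0, 6.9, 0, 0, 0], [0, 0, 6.9, 0, 0, 0]],
])

```text
t: 4.0
tool_pos: [0.5094, -0.1607, 0.2964]
tool_rot: [-2.61, 1.748, -0.001]
contact_force: [0.2, -0.3, 0.2]
opening: 0.0855
grip_force: 0.0
```

>>> arm_command([
  [[0, 0, 0, 0, 0, 0], [0, 0, 0, 0, 0, 0], [0, 0, 0, 0, 0, 0], [0, 0, 0, 0, 0, 0], [0, 0, 0, 0, 0, 0], [0, 0, 0, 0, 0, 0], [0, 0, 0, 0, 0, 0], [0, 0, 0, 0, 0, 0], [0, 0, 0, 0, 0, 0], [0, 0, 0, 0, 0, 0], [0, 0, 0, 0, 0, 0], [0, 0, 0, 0, 0, 0]],
], gripper=1, force=25)

```text
t: 5.0
tool_pos: [0.509, -0.1607, 0.2958]
tool_rot: [2.61, -1.748, -0.0]
contact_force: [-2.7, -0.3, 2.3]
opening: 0.0096
grip_force: 27.1
```

>>> arm_command([
  [[0, 0, -0.8, 0, 0, 0], [0, 0, -2, 0, 0, 0], [0, 0, -3.5, 0, 0, 0], [0, 0, -5, 0, 0, 0], [0, 0, -7, 0, 0, 0], [0, 0, -9, 0, 0, 0], [0, 0, -11, 0, 0, 0], [0, 0, -13, 0, 0, 0], [0, 0, -15, 0, 0, 0], [0, 0, -16.5, 0, 0, 0], [0, 0, -17.5, 0, 0, 0], [0, 0, -17.5, 0, 0, 0]],
])

```text
t: 6.0
tool_pos: [0.5093, -0.1606, 0.4745]
tool_rot: [-2.609, 1.747, -0.009]
contact_force: [-0.0, -0.6, -0.1]
opening: 0.0098
grip_force: 26.7
```

Run:
```python
from h import *
s=get_obs(); print(s['tool_pos'],s['q'],s['opening'],s['grip_force'],s['contact_force'])
T=R.from_rotvec(s['tool_rot']).as_matrix()
a=np.deg2rad(29.75);X=np.array([np.cos(a),np.sin(a)]);o=np.array([.4733,.2076])
for x in(.11,): 
    p=np.r_[o+x*X,s['tool_pos'][2]]; print(p,'tool shift cm',T.T@(p-s['tool_pos'])*100)
print('toolx deg',np.degrees(np.arctan2(T[1,0],T[0,0])))
# compare gauge pose in hand
c=calibration('side'); im,d=get_image('side'); W=cloud(c,d); Z=W[...,2]
m=(np.hypot(W[...,0]-s['tool_pos'][0],W[...,1]-s['tool_pos'][1])<.045)&(Z>.17)&(Z<.29); P=W[m]
print(m.sum(),P.min(0),np.percentile(P[:,2],1))
```

```text
[ 0.50933108 -0.1605948   0.47446611] [-4.44930560e-01 -1.99552368e-01  1.73710270e+00  5.11686084e-04
  1.59797613e+00  2.30592634e+00] 0.009817904593002663 26.65060132741928 [-0.03647814 -0.64639405 -0.09687611]
[0.56880187 0.26218382 0.47446611] tool shift cm [-36.82583114 -21.60185784  -0.05698842]
toolx deg -67.61213431941462
166 [ 0.49567987 -0.18692155  0.19141458] 0.19376230087564
```

Gauge bottom is at 0.1937, as predicted, so there was no slip. Now I carry and turn it in parts.

>>> arm_command([
  [[-2, -1.2, 0, 0, 0, -0.11], [-5, -2.9, 0, 0, 0, -0.22], [-8, -4.7, 0, 0, 0, -0.33], [-11.5, -6.7, 0, 0, 0, -0.44], [-15, -8.8, 0, 0, 0, -0.55], [-18.5, -10.9, 0, 0, 0, -0.66], [-22, -12.9, 0, 0, 0, -0.77], [-25.5, -15, 0, 0, 0, -0.88], [-29, -17, 0, 0, 0, -0.99], [-32.5, -19.1, 0, 0, 0, -1.1], [-35.2, -20.6, 0, 0, 0, -1.21], [-36.8, -21.6, 0, 0, 0, -1.32]],
])

```text
t: 7.05
tool_pos: [0.5682, 0.2652, 0.4683]
tool_rot: [-3.132, -0.233, 0.005]
contact_force: [-0.0, -0.5, -1.1]
opening: 0.0094
grip_force: 26.6
```

>>> arm_command([
  [[0, 0, 0, 0, 0, -0.12], [0, 0, 0, 0, 0, -0.24], [0, 0, 0, 0, 0, -0.36], [0, 0, 0, 0, 0, -0.48], [0, 0, 0, 0, 0, -0.6], [0, 0, 0, 0, 0, -0.72], [0, 0, 0, 0, 0, -0.84], [0, 0, 0, 0, 0, -0.96], [0, 0, 0, 0, 0, -1.08], [0, 0, 0, 0, 0, -1.2], [0, 0, 0, 0, 0, -1.32], [0, 0, 0, 0, 0, -1.44]],
])

```text
t: 8.05
tool_pos: [0.5685, 0.2619, 0.4685]
tool_rot: [-2.204, -2.237, 0.004]
contact_force: [0.5, 0.6, -1.0]
opening: 0.0097
grip_force: 26.5
```

>>> arm_command([
  [[0, 0, 0, 0, 0, -0.11], [0, 0, 0, 0, 0, -0.22], [0, 0, 0, 0, 0, -0.33], [0, 0, 0, 0, 0, -0.44], [0, 0, 0, 0, 0, -0.51], [0, 0, 0, 0, 0, -0.51], [0, 0, 0, 0, 0, -0.51], [0, 0, 0, 0, 0, -0.51]],
])

```text
t: 8.72
tool_pos: [0.5686, 0.2619, 0.4696]
tool_rot: [-1.579, -2.715, 0.002]
contact_force: [0.0, -0.7, -1.7]
opening: 0.01
grip_force: 26.5
```

```bash
cat > st.py <<'E'
from h import *
s=get_obs(); T=R.from_rotvec(s['tool_rot']).as_matrix(); p=s['tool_pos']
a=np.deg2rad(29.75);o=np.array([.4733,.2076]);d=p[:2]-o
print('t',s['t'],'stand x,y',d@[np.cos(a),np.sin(a)],d@[-np.sin(a),np.cos(a)],'g',p[2]-.2808,'yaw y',np.degrees(np.arctan2(T[1,1],T[0,1])),'tilt',T[2,:2].round(4),'F',s['contact_force'],'M',s['wrist_torque'].round(3),s['opening'],s['grip_force'])
E
cat > look.py <<'E'
import sys; from st import *
for n in('top','side'):
    im,dd=get_image(n); W=cloud(calibration(n),dd); Z=W[...,2]
    # board in hand: below fingers, stand frame
    L=(W[...,:2]-o)@np.array([[np.cos(a),-np.sin(a)],[np.sin(a),np.cos(a)]])
    g=p[2]-.2808; q=d@np.array([np.cos(a),np.sin(a)])
    m=(np.abs(L[...,0]-q)<.02)&(np.abs(L[...,1])<.04)&(Z>g+.003)&(Z<g+.1)
    print(n,m.sum())
    if m.sum()>20: 
        print('x pct',np.percentile(L[m,0],[5,50,95]).round(4),'y',np.percentile(L[m,1],[2,98]).round(4),'zmin',np.percentile(Z[m],1).round(4))
        A=np.c_[L[m],Z[m]]; r=cv2.minAreaRect(A[:,:2].astype(np.float32)*1000); print(r)
    if len(sys.argv)>1 and n=='side': cv2.imwrite('pics/%s.png'%sys.argv[1],cv2.resize(im[180:330,170:370],(800,600),interpolation=cv2.INTER_CUBIC))
E
python3 look.py s2
```

```text
t 8.7167 stand x,y 0.10969508412567562 -0.000156117871563264 g 0.18881469556865826 yaw y 29.64754538804656 tilt [ 0.0004 -0.0015] F [ 0.0411698  -0.68490672 -1.66915496] M [-0.024 -0.001 -0.017] 0.009988062697291931 26.546638011932373
top 685
x pct [0.103  0.1038 0.1089] y [-0.0272  0.0296] zmin 0.1927
((104.69816589355469, 1.9557838439941406), (11.27684211730957, 60.095096588134766), 7.850100994110107)
side 342
x pct [0.1048 0.1053 0.1144] y [-0.0257  0.0322] zmin 0.1949
((110.27963256835938, 1.6648139953613281), (61.935279846191406, 11.645284652709961), 89.2970199584961)
```

View pics/s2.png

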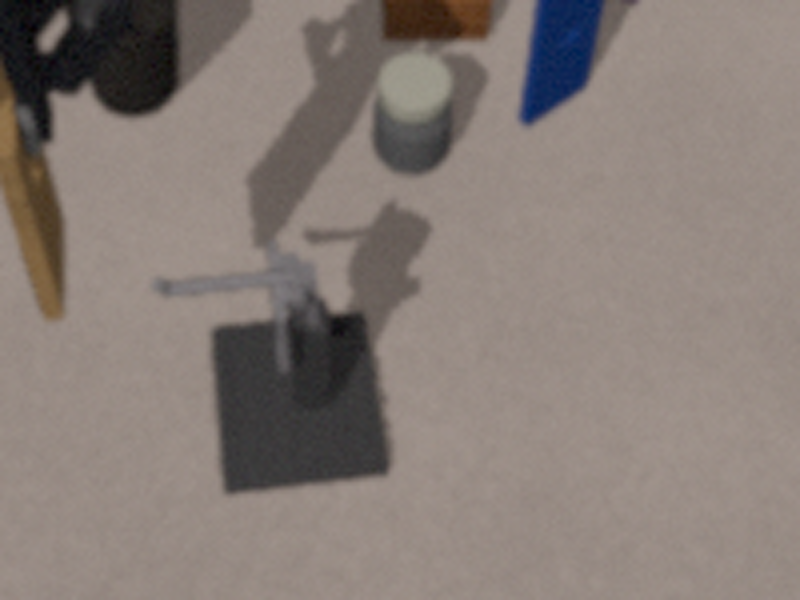

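The gauge, the pale board at (30,200) in the crop, hangs upright beyond the hook's free end at (160,285). It sits about 2 mm off in stand y. I shift that and lower to insertion height.

>>> arm_command([
  [[-0.2, 0, 1.5, 0, 0, 0], [-0.2, 0, 3.5, 0, 0, 0], [-0.2, 0, 5.5, 0, 0, 0], [-0.2, 0, 7.5, 0, 0, 0], [-0.2, 0, 9.3, 0, 0, 0], [-0.2, 0, 10.5, 0, 0, 0], [-0.2, 0, 11.4, 0, 0, 0], [-0.2, 0, 11.7, 0, 0, 0], [-0.2, 0, 11.7, 0, 0, 0], [-0.2, 0, 11.7, 0, 0, 0], [-0.2, 0, 11.7, 0, 0, 0]],
])

```text
t: 9.73
tool_pos: [0.5701, 0.2603, 0.3553]
tool_rot: [1.576, 2.715, 0.003]
contact_force: [-0.3, 0.0, -1.2]
opening: 0.0095
grip_force: 26.6
```

```bash
python3 look.py
```

```text
t 9.7333 stand x,y 0.1101933509804931 -0.002283983738850743 g 0.0745346531540772 yaw y 29.735768876180888 tilt [-0.0006  0.0026] F [-0.3046508   0.04604136 -1.23721816] M [-0.044 -0.041  0.026] 0.0094745344855421 26.569544076919556
top 373
x pct [0.1042 0.1053 0.1107] y [-0.0305  0.024 ] zmin 0.0788
((105.17950439453125, -0.7846393585205078), (10.550355911254883, 61.486175537109375), 8.4299898147583)
side 223
x pct [0.1062 0.1069 0.1161] y [-0.027   0.0304] zmin 0.0821
((110.87519836425781, 0.318206787109375), (60.9968376159668, 11.663948059082031), 87.5420150756836)
```

>>> arm_command([
  [[0, 0, 0.15, 0, 0, 0], [0, -0.5, 0.25, 0, 0, 0], [0, -1.3, 0.25, 0, 0, 0], [0, -2.2, 0.25, 0, 0, 0], [0, -3, 0.25, 0, 0, 0], [0, -3.3, 0.25, 0, 0, 0], [0, -3.3, 0.25, 0, 0, 0], [0, -3.3, 0.25, 0, 0, 0]],
])

```text
t: 10.5
tool_pos: [0.5408, 0.2436, 0.3514]
tool_rot: [1.577, 2.717, 0.001]
contact_force: [-0.4, -0.2, -1.5]
opening: 0.0094
grip_force: 26.6
```

Run:
```python
from st import *
for n in('top','side'):
    im,dd=get_image(n); W=cloud(calibration(n),dd); Z=W[...,2]
    L=(W[...,:2]-o)@np.array([[np.cos(a),-np.sin(a)],[np.sin(a),np.cos(a)]]); q=d@np.array([np.cos(a),np.sin(a)])
    m=(np.abs(L[...,0]-q)<.015)&(np.abs(L[...,1])<.045)&(Z>.05)&(Z<.16)
    A=np.c_[L[m],Z[m]]; print(n,len(A),'z',np.percentile(A[:,2],[0,1,2]).round(4))
    for lo in(.075,.1,.12,.14):
        k=(A[:,2]>lo)&(A[:,2]<lo+.02)
        if k.sum()>5: print(lo,k.sum(),A[k,:2].min(0).round(4),A[k,:2].max(0).round(4))
im,_=get_image('top'); cv2.imwrite('pics/t3.png',cv2.resize(im[170:270,90:224],(800,600),interpolation=cv2.INTER_CUBIC))
```

```text
t 10.5 stand x,y 0.07648273208576008 -0.0022013237431509664 g 0.07062784264650473 yaw y 29.727964376189906 tilt [-0.0001  0.0006] F [-0.35397014 -0.21975388 -1.45986277] M [ 0.042 -0.006 -0.001] 0.009427244753525956 26.585706174373627
top 263 z [0.0696 0.0698 0.0708]
0.075 64 [ 0.0702 -0.0303] [0.0805 0.0216]
0.1 57 [ 0.0698 -0.0302] [0.0807 0.0073]
0.12 59 [ 0.0698 -0.0302] [0.08   0.0043]
0.14 56 [ 0.0701 -0.0306] [0.0804 0.0017]
side 176 z [0.069  0.0697 0.0706]
0.075 36 [ 0.0719 -0.0308] [0.0827 0.0305]
0.1 38 [ 0.0719 -0.0304] [0.0828 0.0308]
0.12 43 [ 0.0717 -0.0231] [0.0827 0.0309]
0.14 37 [ 0.0719 -0.0103] [0.0819 0.0306]
```

View pics/t3.png

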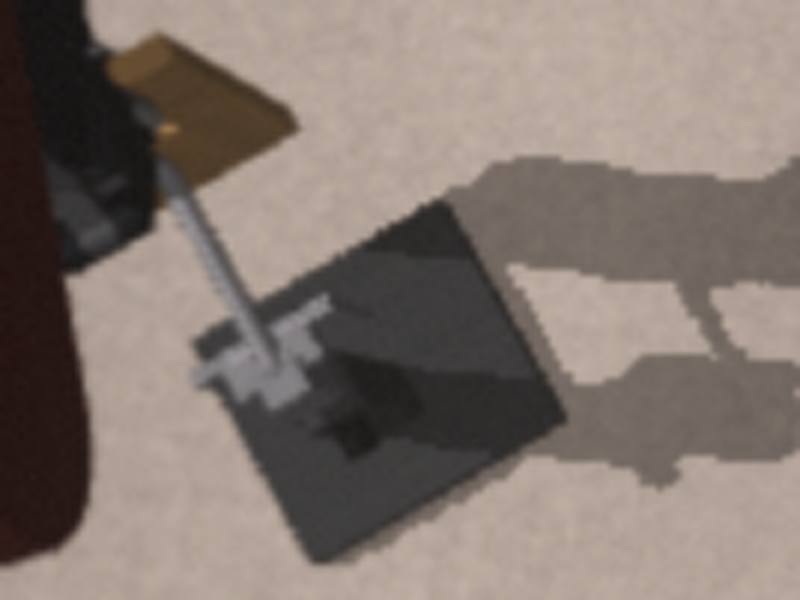

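The hook tip at (165,170) in the crop points at the hole at (165,130). The board edges are at −30.5 and +30.7 mm, so it is centred. I raise 1 mm and slide in gently, checking the force.

>>> arm_command([
  [[0, 0, -0.1, 0, 0, 0], [0, -0.2, -0.1, 0, 0, 0], [0, -0.5, -0.1, 0, 0, 0], [0, -0.8, -0.1, 0, 0, 0], [0, -1.1, -0.1, 0, 0, 0], [0, -1.4, -0.1, 0, 0, 0], [0, -1.5, -0.1, 0, 0, 0], [0, -1.5, -0.1, 0, 0, 0]],
])

```text
t: 11.32
tool_pos: [0.5277, 0.2362, 0.3522]
tool_rot: [-1.577, -2.717, -0.0]
contact_force: [0.2, -0.3, -0.9]
opening: 0.0098
grip_force: 26.6
```

```bash
python3 st.py
```

```text
t 11.3167 stand x,y 0.061447572468860935 -0.0021730194648117 g 0.07142213007096138 yaw y 29.73173829362808 tilt [0. 0.] F [ 0.15433622 -0.29036638 -0.92387004] M [-0.016 -0.01   0.044] 0.009845997634956971 26.556393206119537
```

No contact, and the lip is already in the hole. Continue to x = 0.03.

>>> arm_command([
  [[0, -0.3, 0, 0, 0, 0], [0, -0.7, 0, 0, 0, 0], [0, -1.1, 0, 0, 0, 0], [0, -1.5, 0, 0, 0, 0], [0, -1.9, 0, 0, 0, 0], [0, -2.3, 0, 0, 0, 0], [0, -2.7, 0, 0, 0, 0], [0, -3, 0, 0, 0, 0], [0, -3.1, 0, 0, 0, 0], [0, -3.1, 0, 0, 0, 0]],
])

```text
t: 12.15
tool_pos: [0.5009, 0.2209, 0.3522]
tool_rot: [1.577, 2.717, 0.0]
contact_force: [-0.4, 0.4, -0.7]
opening: 0.0095
grip_force: 26.6
```

>>> arm_command([
  [[0, 0, 0.15, 0, 0, 0], [0, 0, 0.3, 0, 0, 0], [0, 0, 0.45, 0, 0, 0], [0, 0, 0.6, 0, 0, 0], [0, 0, 0.6, 0, 0, 0], [0, 0, 0.6, 0, 0, 0]],
])

```text
t: 12.65
tool_pos: [0.5011, 0.221, 0.346]
tool_rot: [-1.577, -2.717, 0.0]
contact_force: [-0.6, -0.8, -0.7]
opening: 0.0097
grip_force: 26.5
```

```bash
python3 st.py
```

```text
t 12.65 stand x,y 0.030780639556086002 -0.00217467205844686 g 0.06517154861629504 yaw y 29.737467153480083 tilt [ 0.0001 -0.0004] F [-0.61722551 -0.82333232 -0.68971222] M [-0.058  0.007  0.011] 0.009716781405032583 26.535017788410187
```

Lower by feel, 0.5 mm at a time.

>>> arm_command([
  [[0, 0, 0.05, 0, 0, 0], [0, 0, 0.1, 0, 0, 0], [0, 0, 0.15, 0, 0, 0], [0, 0, 0.15, 0, 0, 0]],
])

```text
t: 12.98
tool_pos: [0.5011, 0.221, 0.3446]
tool_rot: [-1.577, -2.717, 0.0]
contact_force: [0.1, 0.5, -2.0]
opening: 0.0093
grip_force: 26.5
```

>>> arm_command([
  [[0, 0, 0.05, 0, 0, 0], [0, 0, 0.05, 0, 0, 0], [0, 0, 0.05, 0, 0, 0]],
])

```text
t: 13.23
tool_pos: [0.5011, 0.221, 0.3442]
tool_rot: [-1.577, -2.717, 0.0]
contact_force: [-0.2, 0.3, -1.8]
opening: 0.0092
grip_force: 26.5
```

>>> arm_command([
  [[0, 0, 0.05, 0, 0, 0], [0, 0, 0.05, 0, 0, 0], [0, 0, 0.05, 0, 0, 0]],
])

```text
t: 13.48
tool_pos: [0.5011, 0.221, 0.3438]
tool_rot: [1.577, 2.717, 0.0]
contact_force: [0.8, 0.3, -1.4]
opening: 0.0095
grip_force: 26.6
```

>>> arm_command([
  [[0, 0, 0.05, 0, 0, 0], [0, 0, 0.05, 0, 0, 0], [0, 0, 0.05, 0, 0, 0]],
])

```text
t: 13.73
tool_pos: [0.5011, 0.221, 0.3437]
tool_rot: [1.577, 2.717, 0.0]
contact_force: [-1.2, -0.5, 0.6]
opening: 0.0098
grip_force: 27.0
```

>>> arm_command([
  [[0, 0, 0.05, 0, 0, 0], [0, 0, 0.05, 0, 0, 0], [0, 0, 0.05, 0, 0, 0]],
])

```text
t: 13.98
tool_pos: [0.5012, 0.221, 0.3435]
tool_rot: [1.577, 2.717, 0.001]
contact_force: [-2.0, -0.3, 5.9]
opening: 0.0099
grip_force: 27.6
```

Contact: the bar top is at about 0.158 m, matching depth. I hold briefly, raise 1 mm and slide back towards the plate.

>>> arm_command([
  [[0, 0, 0, 0, 0, 0], [0, 0, 0, 0, 0, 0], [0, 0, -0.1, 0, 0, 0], [0, 0, -0.2, 0, 0, 0], [0, -0.3, -0.2, 0, 0, 0], [0, -0.8, -0.2, 0, 0, 0], [0, -1.3, -0.2, 0, 0, 0], [0, -1.8, -0.2, 0, 0, 0], [0, -2.2, -0.2, 0, 0, 0], [0, -2.3, -0.2, 0, 0, 0], [0, -2.3, -0.2, 0, 0, 0]],
])

```text
t: 14.9
tool_pos: [0.4808, 0.2094, 0.3447]
tool_rot: [1.577, 2.717, 0.0]
contact_force: [-0.2, 0.5, -0.9]
opening: 0.0096
grip_force: 26.6
```

>>> arm_command([
  [[0, -0.07, 0, 0, 0, 0], [0, -0.14, 0, 0, 0, 0], [0, -0.14, 0, 0, 0, 0], [0, -0.14, 0, 0, 0, 0]],
])

```text
t: 15.23
tool_pos: [0.48, 0.2089, 0.3448]
tool_rot: [1.577, 2.717, 0.0]
contact_force: [1.0, 0.0, -0.8]
opening: 0.0097
grip_force: 26.6
```

```bash
python3 st.py
```

```text
t 15.2333 stand x,y 0.006450271975577938 -0.0021749847062084845 g 0.06395904573251415 yaw y 29.736823294161642 tilt [0.     0.0001] F [ 0.97350022  0.02371183 -0.81829212] M [-0.025 -0.021  0.   ] 0.00974541139728025 26.5728297829628
```

>>> arm_command([
  [[0, -0.05, 0, 0, 0, 0], [0, -0.05, 0, 0, 0, 0], [0, -0.05, 0, 0, 0, 0]],
])

```text
t: 15.48
tool_pos: [0.4795, 0.2086, 0.3447]
tool_rot: [-1.577, -2.717, 0.0]
contact_force: [-0.2, 0.4, -0.6]
opening: 0.0094
grip_force: 26.6
```

>>> arm_command([
  [[0, -0.05, 0, 0, 0, 0], [0, -0.05, 0, 0, 0, 0], [0, -0.05, 0, 0, 0, 0]],
])

```text
t: 15.73
tool_pos: [0.479, 0.2084, 0.3447]
tool_rot: [1.577, 2.717, 0.0]
contact_force: [0.4, -0.2, -2.2]
opening: 0.0097
grip_force: 26.6
```

>>> arm_command([
  [[0, -0.05, 0, 0, 0, 0], [0, -0.05, 0, 0, 0, 0], [0, -0.05, 0, 0, 0, 0]],
])

```text
t: 15.98
tool_pos: [0.4786, 0.2081, 0.3447]
tool_rot: [1.577, 2.717, 0.0]
contact_force: [0.3, 0.7, -2.5]
opening: 0.0093
grip_force: 26.6
```

>>> arm_command([
  [[0, -0.05, 0, 0, 0, 0], [0, -0.05, 0, 0, 0, 0], [0, -0.05, 0, 0, 0, 0]],
])

```text
t: 16.23
tool_pos: [0.4781, 0.2079, 0.3447]
tool_rot: [-1.577, -2.717, -0.0]
contact_force: [0.2, 0.7, -1.5]
opening: 0.0097
grip_force: 26.6
```

>>> arm_command([
  [[0, -0.05, 0, 0, 0, 0], [0, -0.05, 0, 0, 0, 0], [0, -0.05, 0, 0, 0, 0]],
])

```text
t: 16.48
tool_pos: [0.4778, 0.2077, 0.3448]
tool_rot: [1.577, 2.717, 0.001]
contact_force: [1.1, 0.6, -1.7]
opening: 0.0103
grip_force: 26.5
```

```bash
python3 st.py
```

```text
t 16.4833 stand x,y 0.003963934575513948 -0.0021642900081334277 g 0.06398159628685601 yaw y 29.734900634368675 tilt [-0.      0.0007] F [ 1.07993747  0.56110817 -1.6707671 ] M [ 0.199 -0.216 -0.014] 0.010334546536767977 26.466050148010254
```

The torque shows the board meeting the plate, with about 1 N. Lower onto the bar.

>>> arm_command([
  [[0, 0, 0.05, 0, 0, 0], [0, 0, 0.1, 0, 0, 0], [0, 0, 0.1, 0, 0, 0], [0, 0, 0.1, 0, 0, 0]],
])

```text
t: 16.82
tool_pos: [0.4778, 0.2077, 0.3438]
tool_rot: [1.577, 2.717, 0.001]
contact_force: [1.2, 1.0, -1.3]
opening: 0.0095
grip_force: 26.5
```

>>> arm_command([
  [[0, 0, 0.03, 0, 0, 0], [0, 0, 0.03, 0, 0, 0], [0, 0, 0.03, 0, 0, 0]],
])

```text
t: 17.07
tool_pos: [0.4778, 0.2077, 0.3437]
tool_rot: [1.577, 2.717, 0.001]
contact_force: [1.1, 1.7, 0.7]
opening: 0.01
grip_force: 26.7
```

Resting lightly. Release.

>>> arm_command([
  [[0, 0, 0, 0, 0, 0], [0, 0, 0, 0, 0, 0], [0, 0, 0, 0, 0, 0], [0, 0, 0, 0, 0, 0], [0, 0, 0, 0, 0, 0], [0, 0, 0, 0, 0, 0]],
], gripper=0.3)

```text
t: 17.57
tool_pos: [0.4777, 0.2076, 0.3433]
tool_rot: [-1.577, -2.717, 0.0]
contact_force: [-0.3, 1.3, 0.3]
opening: 0.0301
grip_force: 0.0
```

Run:
```python
from st import *
for n in('top','side'):
    im,dd=get_image(n); W=cloud(calibration(n),dd); Z=W[...,2]
    L=(W[...,:2]-o)@np.array([[np.cos(a),-np.sin(a)],[np.sin(a),np.cos(a)]])
    m=(L[...,0]>-.004)&(L[...,0]<.03)&(np.abs(L[...,1])<.045)&(Z>.03)&(Z<.205)&(cv2.cvtColor(im,cv2.COLOR_BGR2HSV)[...,1]>70)
    A=np.c_[L[m],Z[m]]; print(n,len(A))
    if len(A)>5: print(A.min(0).round(4),A.max(0).round(4))
    for lo in(.06,.1,.14,.18):
        k=(A[:,2]>lo)&(A[:,2]<lo+.03)
        if k.sum()>5: print(lo,k.sum(),np.percentile(A[k,0],[2,50,98]).round(4),A[k,1].min().round(4),A[k,1].max().round(4))
```

```text
t 17.5667 stand x,y 0.0038125386661693925 -0.0021591479595008496 g 0.0625267259709486 yaw y 29.73648682168031 tilt [ 0.0001 -0.0003] F [-0.25592316  1.25935649  0.34533934] M [0.019 0.026 0.005] 0.03012754645490207 0.0
top 210
[-0.0021 -0.0306  0.063 ] [ 0.0088 -0.0053  0.2035]
0.06 16 [-0.0014 -0.0005  0.008 ] -0.0301 -0.0219
0.1 21 [-0.0016  0.0009  0.0086] -0.0304 -0.0247
0.14 37 [-0.002  -0.0012  0.0063] -0.0305 -0.0053
0.18 99 [-0.002   0.0012  0.0082] -0.0306 -0.0097
side 270
[-0.0013 -0.0218  0.0628] [0.0118 0.0306 0.2048]
0.06 27 [0.0019 0.0067 0.0114] 0.0273 0.0306
0.1 40 [-0.0002  0.0054  0.0116] 0.023 0.0301
0.14 49 [-0.0013  0.0035  0.01  ] -0.0218 0.0303
0.18 122 [0.0008 0.0053 0.0098] -0.0213 0.0296
```

It hangs upright and centred. I withdraw straight up, then check.

>>> arm_command([
  [[0, 0, -0.5, 0, 0, 0], [0, 0, -1.5, 0, 0, 0], [0, 0, -3, 0, 0, 0], [0, 0, -5, 0, 0, 0], [0, 0, -7, 0, 0, 0], [0, 0, -9, 0, 0, 0], [0, 0, -11, 0, 0, 0], [0, 0, -12, 0, 0, 0], [0, 0, -12, 0, 0, 0], [0, 0, -12, 0, 0, 0], [0, 0, -12, 0, 0, 0]],
])

```text
t: 18.58
tool_pos: [0.4775, 0.2076, 0.462]
tool_rot: [-1.576, -2.716, 0.002]
contact_force: [-0.1, -0.1, -0.7]
opening: 0.0298
grip_force: 0.0
```

Run:
```python
from st import *
for n in('top','side'):
    im,dd=get_image(n); W=cloud(calibration(n),dd); Z=W[...,2]
    L=(W[...,:2]-o)@np.array([[np.cos(a),-np.sin(a)],[np.sin(a),np.cos(a)]])
    m=(L[...,0]>-.004)&(L[...,0]<.03)&(np.abs(L[...,1])<.045)&(Z>.03)&(Z<.215)&(cv2.cvtColor(im,cv2.COLOR_BGR2HSV)[...,1]>70)
    A=np.c_[L[m],Z[m]]; print(n,len(A),A.min(0).round(4),A.max(0).round(4))
    for lo in(.06,.1,.14,.18):
        k=(A[:,2]>lo)&(A[:,2]<lo+.03)
        if k.sum()>5: print(lo,np.percentile(A[k,0],[2,50,98]).round(4))
    if n=='side': cv2.imwrite('pics/s9.png',cv2.resize(im[180:330,150:350],(800,600),interpolation=cv2.INTER_CUBIC))
```

```text
t 18.5833 stand x,y 0.003661158208535947 -0.0021136446817511157 g 0.1812449314641752 yaw y 29.73686214459681 tilt [ 0.0006 -0.002 ] F [-0.09254053 -0.06023748 -0.72442565] M [-0.063 -0.03   0.008] 0.029825493699802755 0.0
top 376 [-0.0027 -0.0308  0.0645] [0.0186 0.0294 0.2047]
0.06 [-0.0011 -0.0002  0.008 ]
0.1 [-0.0022  0.0012  0.008 ]
0.14 [-0.0019 -0.0014  0.0066]
0.18 [-0.002   0.0006  0.008 ]
side 284 [-0.0013 -0.0299  0.0617] [0.0116 0.0304 0.2049]
0.06 [0.0019 0.0066 0.0114]
0.1 [-0.0002  0.0056  0.0113]
0.14 [-0.0013  0.0036  0.01  ]
0.18 [0.0008 0.0054 0.01  ]
```

View pics/s9.png

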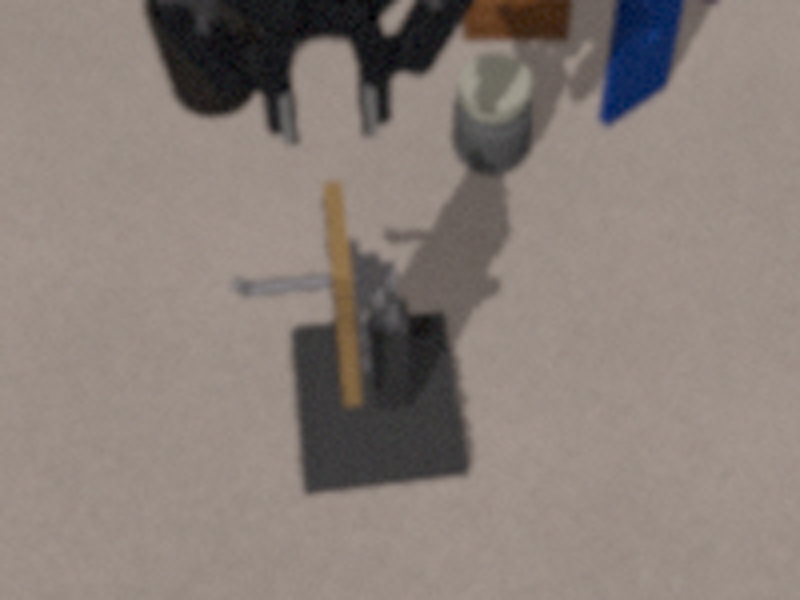

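The board hangs upright at (343,295), against the plate, with the hook's end sticking out at (240,285). The gripper is clear above it, and the jar has not moved.

```bash
python3 -c "
from station import *
print(finish_job())"
```

```text
the job is handed in; nothing more can be done
None
```

The gauge hangs on the hook, graduated face outward and plain face against the backing plate; by depth it is upright and centred, the gripper is clear, and I handed the job in at about 19 s (no verdict was returned).

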